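# Roll the door stopper over the shelf bracket

### The arm

A 7-joint arm with a two-finger parallel gripper is mounted at the origin on the work surface. World frame = base frame: x ahead of the robot, y to its left, z up, the work surface at z = 0. Lengths are in m, angles in degrees, forces in N, time in s.
With the tool pointing down it reaches from about 0.425 to 0.875 m from the base axis. Payload 9.9 kg.
Tool frame: the origin (TCP) lies between the finger pads, 19 mm behind the fingertips; this is the grasp point; z points along the fingers, y is the line along which they close (so a half turn about z gives the same grasp; the last joint's range is limited). The gripper opens to 85 mm and grips with 20 to 120 N. Pads are 22 mm wide; open, the fingers measure 114 mm over their backs; the gripper's body (76 mm by 85 mm) begins 54 mm behind the grasp point. The pads swing forward as they close: fully open they stand 13 mm farther back than shut.
Start: joints at [-70.806, 32.985, 1.427, 82.34, -0.859, 64.687, -3.237], TCP at [0.274, 0.617, 0.25] pointing down, gripper open.
Joint ranges: [-157.87, 157.87], [-19.46, 123.44], [-87.15, 90], [11.01, 140.99], [-62.26, 242.26], [9.8, 113.94], [-161.44, 161.44]. Speed limits (degrees/s): [127.2, 127.2, 172.46, 172.46, 180, 180, 180].

### API

Orientations are given as a 3x3 rotation matrix whose columns are the frame's x, y, z axes.
In Python, from station import robot gives the robot as it stands.
- The arm moves only by the tool play_rows, never from a script. Its argument "commands" is a list that holds one entry, the list of rows, each a list of 5 numbers: the finger opening in cm, from 0 to 8.54, then the shift along the world's x, y, z in cm, then the turn about the world's z in rad. In form: [[[jaw, x, y, z, twist], ...]]. A call has 1 to 10 rows; each row is the pose to reach, as a shift and turn from the pose commanded when the call began; what a row does not reach only later rows make up. A row lasts 1/12 s, in which the tool goes at most 41.7 mm and 7.16 degrees, less where a joint would pass 70% of its speed; a pose out of reach is approached as far as the arm can. A call with a gripper value outside its range is refused whole. The fingers move at their own pace and stop on an object; "newtons" is the grip in N (left out, the last holds). Time passes only in rows, so rows that repeat a pose let the fingers close. It gives the time, the measured TCP pose, the force, the opening and the grip force at its end, in the units of the state.
- robot.get_obs(): the state, without advancing time (a new reading comes with each control period).
- robot.snapshot(name): name is "scene" or "top"; returns a dict with "frame" (400x640x3 uint8, red, green, blue), "depth" (400x640 float32, m along the optical axis (not along the pixel's ray), 0 where there is no reading), "K" (3x3 intrinsics, pixels), "rvec" (rotation vector, rad) and "tvec" (3), from world to camera coordinates, as OpenCV has them. Camera axes: x right, y down, z forward; pixel columns grow to the right and rows downward; lengths in m; the calibration is good to about 2 mm. A picture is of the moment at which its call begins.
- robot.hand_in(): hands the job in; it is judged then, once.
Trained networks look in a picture, given as the dict that the camera call returned (one of the last four; its "shot" number tells which), for a name from the list of things; names that differ only in an ending like _2 or _b are one class to them, and where a whole thing is asked for, a point or a joint stands for the part that bears it (a point fixed in the world has none). Each returns a list of dicts, best first, with "conf" (0 to 1); they miss things now and then, are a little off and sometimes report something else, mostly with a low value. They report only what shows in the picture. A call takes as long as a camera call. They do not tell look-alikes from the thing itself.
- robot.regions_of(picture, name): "mask" (400x640 bool, what is visible of it) and "location" ([column, row] in pixels, amid what is visible of it).
The state is a dict: "time": time; "q": joint angles; "qvel": joint speeds; "effort": joint torques, N m; "position": TCP position; "eef_rot": TCP orientation; "force": force on the tool from outside, world axes, zero at the start; "wrist_torque": the same for the moment, N m; "gripper_width": opening from 0.0 (shut) to 1.0 (fully open); "grasp_force": force on a finger pad.
Only numpy, scipy, OpenCV 4.12 (cv2) and the standard library are available. Lean on these libraries where they do the work, as an engineer would, in place of code of your own. Each camera call takes 0.05 s, during which the arm holds its last target. There are 200 camera calls.

### The job

The heavy chrome door stopper lies on its side on the glass shelf, away from the middle bracket that should carry it. With the fingertips, push it sideways high up, on its upper half only, so that it rolls along the glass until it lies along the black line marked across the shelf over that bracket, centred over the line, and leave it at rest there. Do not grasp it, lift it or let it fall, and leave the tin, the shoe brush and the vacuum nozzle where they are.

Things in the scene. Friction and masses are not known exactly. Their poses are not given: they have to be found in the camera images.
- shelf: Clear glass shelf, 150 mm deep (x), 560 mm long (y), 8 mm thick, fixed on steel brackets to a low wooden board along its far edge, which rises 15 mm above the glass 75-93 mm from the middle. Origin: middle of the glass's top face, level, 120 mm above the work surface; z up. Place and yaw differ each time.
- line (a point): Middle of the black line marked across the glass over the middle bracket: a flat strip 148 mm long and 6 mm wide on the top face. Its x axis runs along the line (same direction as the shelf's x), y is square to it along the shelf, z up. There is only one line; it sits at a different place along the shelf each time.
- stopper: Chrome cylinder on its side, 84 mm long, 44 mm wide, rolling on a 46 mm rubber ring 30-40 mm from its middle at each end; 6 mm buffer and 10 mm stud on the end faces. 0.24-0.39 kg. Origin: its middle, 23 mm above the glass; x along its axis; y, z turn as it rolls. Starts near parallel to the line, 60-180 mm off, either side. Slippery to fingers (friction 0.12); coasts a few mm after a slow push.
- tin: Lidded aluminium tin, 60 mm in diameter, 46 mm tall, standing on the glass on the other side of the line from the stopper, at least 70 mm from the line. Origin: centre of its underside, z up. To be left alone.
- brush: Small shoe brush, 45 x 130 x 40 mm (x, y, z), wooden back up, lying on the work surface on the robot's right in front of the shelf. Origin: centre of its underside. To be left alone.
- nozzle: Grey plastic vacuum nozzle, flat foot 60 x 160 x 26 mm (x, y, z) with a 34 mm round neck that reaches 85 mm from its origin to -x, lying on the work surface on the robot's left in front of the shelf. Origin: centre of the foot's underside. To be left alone.
Mind the look-alikes: they are no part of the job. Leave any red look-alike of the stopper alone.

How it is judged:
By the outcome, as a careful person would: the job done as asked, in the order asked, and still so for the second after the job is handed in, with the robot touching nothing.
It also fails if it takes over 43 s, if anything falls off the work surface, if the arm or the gripper's body presses on something with over 40 N, if the wrist force passes 120 N, or if a joint passes its speed limit or range.

## Working session

There is one attempt and no reset: what is moved stays moved. The work goes in short steps, Python scripts to look and compute and a tool call to move; the robot and the scene stay as the last step left them, time stands still between calls to the robot, and variables do not carry over. Pictures are saved under pics/ and viewed, at most 10 in all, crops included, and the job is handed in when it is done.

Besides the shell and the picture viewer there is one more tool, called after ">>>" in YAML: its name, and indented under it one key for each argument. play_rows: Moves the arm, as the interface text tells. Its arguments: {"type":"object","properties":{"commands":{"type":"array"},"newtons":{"type":"number"}},"required":["commands"]}

```bash
mkdir -p pics; cat > h.py <<'E'
import numpy as np, cv2
from station import robot
def cam(p):
    R,_=cv2.Rodrigues(np.array(p["rvec"],float)); return R,np.array(p["tvec"],float).ravel(),np.array(p["K"],float)
def pts(p,mask=None):
    R,t,K=cam(p); d=p["depth"]; m=d>0
    if mask is not None: m&=mask
    v,u=np.nonzero(m); z=d[v,u]
    c=np.linalg.inv(K)@np.vstack([u*z,v*z,z]); return (R.T@(c-t[:,None])).T
def plane(p,uv,z0):
    R,t,K=cam(p); uv=np.atleast_2d(uv).astype(float)
    r=R.T@np.linalg.inv(K)@np.c_[uv,np.ones(len(uv))].T; o=-R.T@t
    return (o[:,None]+r*((z0-o[2])/r[2])).T
def save(p,n): cv2.imwrite("pics/"+n,p["frame"][:,:,::-1])
E
python3 - <<'E'
from h import *
np.set_printoptions(precision=4,suppress=True)
for n in("scene","top"):
    p=robot.snapshot(n); save(p,n+"1.png"); R,t,K=cam(p); print(n,"cam at",-R.T@t)
    for o in("stopper","line","tin","shelf","brush","nozzle"):
        for r in robot.regions_of(p,o):
            q=pts(p,r["mask"]); print(o,round(r["conf"],2),r["location"],r["mask"].sum(),np.median(q,0) if len(q) else 0)
o=robot.get_obs(); print(o["time"],o["position"],o["eef_rot"],o["force"])
E
```

```text
scene cam at [1.2361 0.1629 0.584 ]
stopper 0.56 [238.3, 212.9] 858 [ 0.6115 -0.1201  0.1549]
line 0.27 [353.5, 222.9] 998 [0.6025 0.1049 0.1557]
tin 0.64 [352.5, 222.6] 925 [0.604  0.1051 0.1567]
shelf 0.93 [299.3, 258.7] 28153 [0.6853 0.0063 0.1114]
brush 0.67 [206.6, 199.6] 237 [ 0.3871 -0.3044  0.0384]
nozzle 0.59 [445.6, 217.1] 1167 [0.3712 0.3083 0.0241]
top cam at [ 0.3525 -0.0023  0.9187]
stopper 0.95 [373.8, 151.7] 874 [ 0.5786 -0.1273  0.1629]
stopper 0.75 [357.4, 240.3] 722 [ 0.4079 -0.0923  0.0428]
line 0.47 [320.4, 135.8] 24 [ 0.6317 -0.0165  0.1221]
tin 0.8 [266.1, 153.8] 721 [0.5769 0.0999 0.1667]
shelf 0.67 [327.1, 148.5] 18284 [ 0.6066 -0.0209  0.1215]
brush 0.68 [455.1, 241.0] 1028 [ 0.3961 -0.3307  0.0409]
nozzle 0.88 [189.9, 257.0] 2128 [0.361  0.2884 0.0272]
0.7 [0.2745 0.6167 0.25  ] [[-0.9136  0.4066  0.    ]
 [ 0.4066  0.9136  0.0001]
 [ 0.      0.0001 -1.    ]] [-0.5058  0.0633  0.7848]
```

View pics/top1.png

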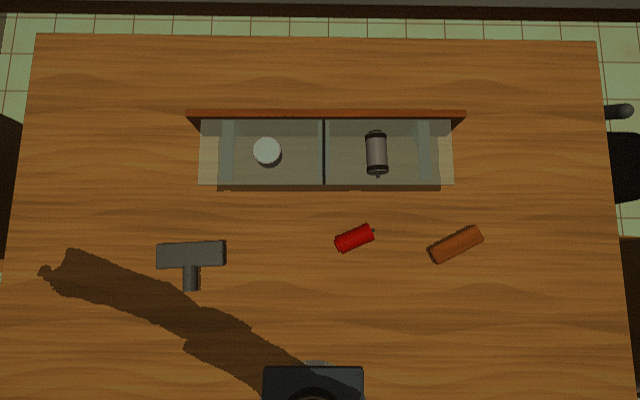

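View pics/scene1.png

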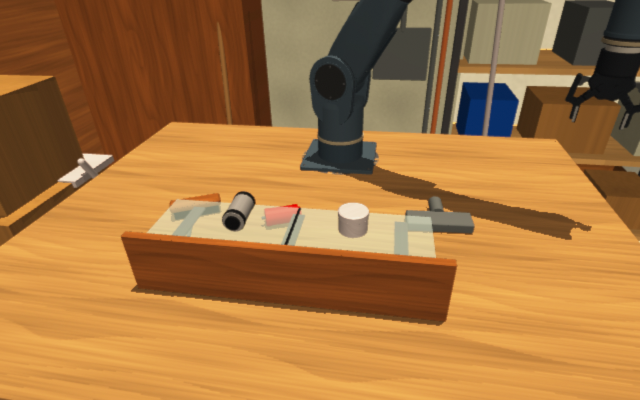

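The top view shows two stopper candidates. The chrome one with black rings is at (376,152), lying on the glass. The red one is at (355,238), on the work surface. The chrome one fits the description, and the red one is the look-alike. The line is at column 323 and the tin at (267,150). I'll confirm with an enlarged crop while measuring.

```bash
cat >> h.py <<'E'
def measure(p,verbose=True):
    f=p["frame"].astype(int); g=f.max(2)
    out={}
    # line: darkest column within rows, subpixel
    rows=np.arange(124,182); uv=[]
    for r in rows:
        w=np.clip(110-g[r,316:332],0,None).astype(float)
        if w.sum()>60: uv.append([(w*np.arange(316,332)).sum()/w.sum(),r])
    L=plane(p,uv,.12)[:,:2]; vx,vy,x,y=cv2.fitLine(L.astype(np.float32),cv2.DIST_HUBER,0,.01,.01).ravel()
    if vx<0: vx,vy=-vx,-vy
    out["line"]=(np.array([x,y]),np.array([vx,vy]),L[:,0].min(),L[:,0].max(),np.std((L-[x,y])@[-vy,vx]))
    return out
def stopper(p):
    for r in robot.regions_of(p,"stopper"):
        q=pts(p,r["mask"])
        if len(q) and np.median(q[:,2])>.13:
            v,u=np.nonzero(r["mask"]); P=plane(p,np.c_[u,v],.143)[:,:2]
            rect=cv2.minAreaRect(P.astype(np.float32)); box=cv2.boxPoints(rect)
            c,s=np.array(rect[0]),sorted(rect[1]); e=box[1]-box[0],box[2]-box[1]
            a=max(e,key=np.linalg.norm); a=a/np.linalg.norm(a); a=a*np.sign(a[0])
            return c,a,s,r,q
E
python3 - <<'E'
from h import *
np.set_printoptions(precision=4,suppress=True)
p=robot.snapshot("top")
m=measure(p); print(m)
c,a,s,r,q=stopper(p); print("stopper",c,a,s,"yaw",np.degrees(np.arctan2(a[1],a[0])),"zmax",q[:,2].max(),"pca x",q[:,0].min(),q[:,0].max())
h=q[q[:,2]>.158]; print("crest",len(h),np.median(h,0), cv2.fitLine(h[:,:2].astype(np.float32),cv2.DIST_L2,0,.01,.01).ravel())
l0,d=m["line"][0],m["line"][1]; n=np.array([-d[1],d[0]]); print("line yaw",np.degrees(np.arctan2(d[1],d[0])),"offset n",(c-l0)@n,"along",(c-l0)@d)
P=pts(p); b=P[(P[:,2]>.1255)&(P[:,2]<.145)&(P[:,0]>.62)&(abs(P[:,1])<.3)]; print("board",b[:,0].min(),b[:,0].max(),np.median(b,0))
t=robot.regions_of(p,"tin")[0]; q=pts(p,t["mask"]); k=q[q[:,2]>.15]; print("tin",k.mean(0),np.ptp(k,axis=0))
f=cv2.resize(p["frame"][105:200,190:470],None,fx=2.8,fy=2.8,interpolation=cv2.INTER_CUBIC)
cv2.imwrite("pics/crop.png",f[:,:,::-1])
E
```

```text
{'line': (array([ 0.5926, -0.0179], dtype=float32), array([1.    , 0.0054], dtype=float32), np.float64(0.5273468969495979), np.float64(0.6575670589997287), np.float64(0.0002906043900300203))}
stopper [ 0.5857 -0.131 ] [0.9976 0.0698] [0.044146712869405746, 0.10219594836235046] yaw 3.9996586 zmax 0.1689830666846829 pca x 0.5333031336953591 0.6372230757999849
crest 655 [ 0.582  -0.1287  0.1643] [ 0.9988  0.0481  0.5821 -0.1292]
line yaw 0.31045 offset n -0.11303649594589116 along -0.007582511239440724
board 0.6238276259828136 0.688577117284261 [ 0.6744 -0.007   0.1357]
tin [0.58   0.101  0.1665] [0.0575 0.0579 0.0209]
```

View pics/crop.png

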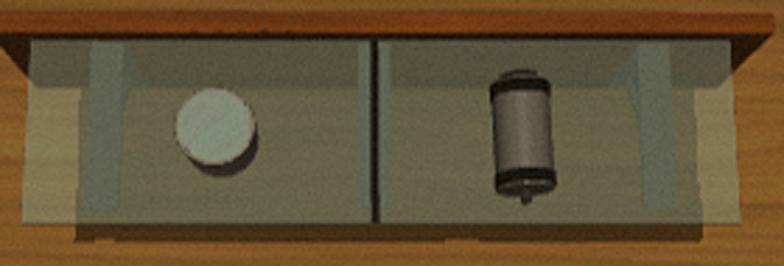

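Confirmed: the chrome stopper has two black rings, lies on the glass at crop (523,135) and has its stud end towards the robot. Next I move to its right side with the fingers set along x, about 50 mm apart, so both rings are pushed evenly.

>>> play_rows:
  commands:
    - [[5, 2, -3.5, 0, -0.11], [5, 4, -7, 0, -0.22], [5, 6, -10.5, 0, -0.33], [5, 8, -14, 0, -0.44], [5, 10, -17.5, 0, -0.55], [5, 12, -21, 0, -0.66], [5, 14, -24.5, 0, -0.77], [5, 16, -28, 0, -0.88], [5, 18, -31.5, 0, -0.99], [5, 20, -35, 0, -1.1]]

```text
time: 1.68
position: [0.4752, 0.265, 0.2504]
eef_rot: [[-0.047, 0.999, 0.001], [0.999, 0.047, 0.001], [0.001, 0.001, -1.0]]
force: [0.1, 0.1, 0.4]
gripper_width: 0.582
grasp_force: 0.0
```

>>> play_rows:
  commands:
    - [[5, 1.5, -3.8, 0, -0.047], [5, 3, -7.6, 0, -0.047], [5, 4.5, -11.4, 0, -0.047], [5, 6, -15.2, 0, -0.047], [5, 7, -19, 0, -0.047], [5, 8, -22.8, 0, -0.047], [5, 9, -26.6, 0, -0.047], [5, 10, -30.4, 0, -0.047], [5, 11, -34.2, 0, -0.047], [5, 11.3, -38, 0, -0.047]]

```text
time: 2.52
position: [0.5886, -0.1151, 0.2501]
eef_rot: [[-0.006, 1.0, 0.001], [1.0, 0.006, -0.0], [-0.0, 0.001, -1.0]]
force: [1.0, -0.2, 0.4]
gripper_width: 0.588
grasp_force: 0.0
```

>>> play_rows:
  commands:
    - [[5, 0, -3.8, 0, 0], [5, 0, -7.6, 0, 0], [5, 0, -10.2, 0, 0], [5, 0, -10.2, 0, 0], [5, 0, -10.2, 0, 0]]

```text
time: 2.93
position: [0.587, -0.2175, 0.2499]
eef_rot: [[-0.001, 1.0, -0.0], [1.0, 0.001, -0.001], [-0.001, -0.0, -1.0]]
force: [0.7, 0.5, -0.2]
gripper_width: 0.582
grasp_force: 0.0
```

```bash
python3 - <<'E'
from h import *
np.set_printoptions(precision=4,suppress=True)
o=robot.get_obs(); print(o["time"],o["position"],o["eef_rot"],o["force"],o["gripper_width"])
E
```

```text
2.9333 [ 0.587  -0.2175  0.2499] [[-0.0013  1.     -0.0001]
 [ 1.      0.0013 -0.0006]
 [-0.0006 -0.0001 -1.    ]] [ 0.6623  0.4762 -0.2315] 0.5815406623480364
```

>>> play_rows:
  commands:
    - [[5, 0, 0, -3, 0.004], [5, 0, 0, -6, 0.004], [5, 0, 1, -7.5, 0.004], [5, 0, 2, -7.8, 0.004], [5, 0, 3, -7.8, 0.004], [5, 0, 4, -7.8, 0.004], [5, 0, 4, -7.8, 0.004], [5, 0, 4, -7.8, 0.004]]

```text
time: 3.6
position: [0.5884, -0.1743, 0.1734]
eef_rot: [[-0.011, 1.0, 0.002], [1.0, 0.011, -0.0], [-0.0, 0.002, -1.0]]
force: [-0.0, -1.0, 0.2]
gripper_width: 0.586
grasp_force: 0.0
```

```bash
python3 - <<'E'
from h import *
np.set_printoptions(precision=4,suppress=True)
p=robot.snapshot("scene"); f=p["frame"][150:270,170:330]
cv2.imwrite("pics/s2.png",cv2.resize(f,None,fx=4.5,fy=4.5,interpolation=cv2.INTER_CUBIC)[:,:,::-1])
P=pts(p); k=P[(abs(P[:,1]+.19)<.04)&(P[:,0]>.53)&(P[:,0]<.64)&(P[:,2]>.126)&(P[:,2]<.24)]
for z in np.arange(.126,.2,.004):
    s=k[(k[:,2]>=z)&(k[:,2]<z+.004)]; print(round(z,3),len(s),s[:,1].min() if len(s) else 0,s[:,1].max() if len(s) else 0)
print(robot.get_obs()["position"],robot.get_obs()["force"])
E
```

```text
0.126 0 0 0
0.13 0 0 0
0.134 0 0 0
0.138 0 0 0
0.142 0 0 0
0.146 1 -0.15114304499837533 -0.15114304499837533
0.15 0 0 0
0.154 8 -0.18206888104520877 -0.16802559678066964
0.158 32 -0.1843900664443286 -0.16188333018561396
0.162 36 -0.18286339733300583 -0.16157476440677
0.166 34 -0.1830197743793372 -0.1612519290832206
0.17 42 -0.1846273507015787 -0.16175740464866223
0.174 43 -0.1831839691311128 -0.1618736258829013
0.178 39 -0.184388353024704 -0.16135797151892484
0.182 41 -0.18429926526828053 -0.16099875802782754
0.186 43 -0.18500667048377148 -0.16098807961584677
0.19 41 -0.17961709336320314 -0.16027425559841402
0.194 19 -0.17987827553078203 -0.1610119635109228
0.198 22 -0.1783116295115252 -0.15958020570498455
[ 0.5882 -0.1752  0.1733] [-0.6918  0.3593  0.5645]
```

View pics/s2.png

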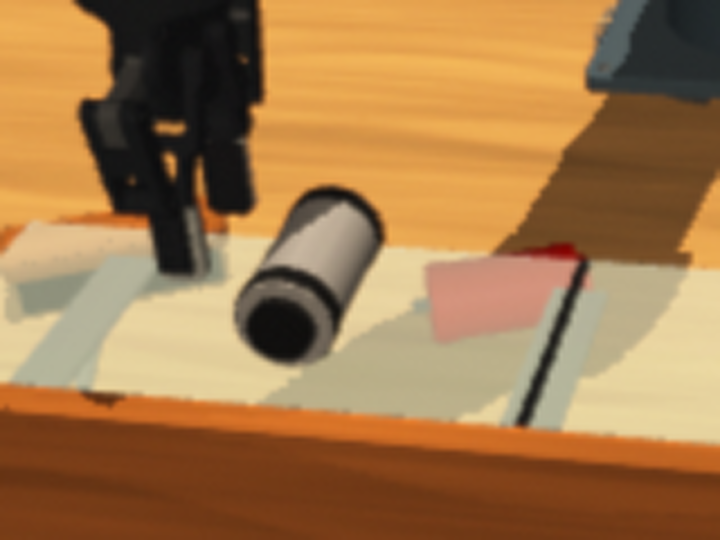

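The view shows the fingertips at crop (180,270), clear to the right of the stopper. Depth puts the tips at z≈0.156, above the axis at 0.143. I'll lower 3 mm and push slowly towards +y.

>>> play_rows:
  commands:
    - [[5, -0.1, 0.3, -0.3, 0.004], [5, -0.1, 0.6, -0.3, 0.004], [5, -0.1, 0.9, -0.3, 0.004], [5, -0.1, 1.2, -0.3, 0.004], [5, -0.1, 1.5, -0.3, 0.004], [5, -0.1, 1.8, -0.3, 0.004], [5, -0.1, 2.1, -0.3, 0.004], [5, -0.1, 2.4, -0.3, 0.004], [5, -0.1, 2.7, -0.3, 0.004], [5, -0.1, 3.0, -0.3, 0.004]]

```text
time: 4.48
position: [0.5865, -0.145, 0.169]
eef_rot: [[-0.013, 1.0, -0.0], [1.0, 0.013, 0.0], [0.0, -0.0, -1.0]]
force: [0.9, -0.5, -0.5]
gripper_width: 0.584
grasp_force: 0.0
```

>>> play_rows:
  commands:
    - [[5, 0, 0.3, 0, 0], [5, 0, 0.6, 0, 0], [5, 0, 0.9, 0, 0], [5, 0, 1.2, 0, 0], [5, 0, 1.5, 0, 0], [5, 0, 1.8, 0, 0], [5, 0, 2.1, 0, 0], [5, 0, 2.4, 0, 0], [5, 0, 2.6, 0, 0], [5, 0, 2.7, 0, 0]]

```text
time: 5.32
position: [0.5865, -0.1178, 0.169]
eef_rot: [[-0.013, 1.0, -0.0], [1.0, 0.013, 0.0], [0.0, -0.0, -1.0]]
force: [-0.6, 1.1, -0.4]
gripper_width: 0.587
grasp_force: 0.0
```

```bash
cat > m.py <<'E'
from h import *
np.set_printoptions(precision=4,suppress=True)
p=robot.snapshot("top"); x=stopper(p)
l0,d=np.array([.5926,-.0179]),np.array([1,.0054]); n=np.array([-d[1],d[0]])
if x:
    c,a,s,r,q=x; h=q[q[:,2]>.158]
    print("stopper",c,s,"yaw",np.degrees(np.arctan2(a[1],a[0])),"off",(c-l0)@n,"crest",np.median(h,0),"px",r["location"],r["mask"].sum())
o=robot.get_obs(); print(o["time"],o["position"],o["force"]); 
E
python3 - <<'E'
from m import *
save(p,"t3.png"); cv2.imwrite("pics/t3.png",cv2.resize(p["frame"][90:210,220:440],None,fx=3,fy=3,interpolation=cv2.INTER_CUBIC)[:,:,::-1])
E
```

```text
5.4167 [ 0.5865 -0.1181  0.169 ] [ 0.0533  0.6221 -0.3557]
```

View pics/t3.png

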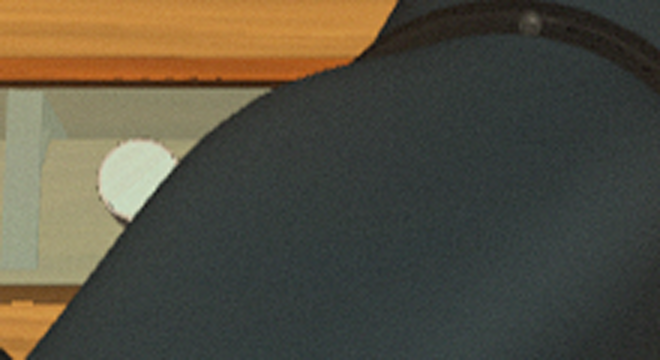

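The arm hides the stopper in the top view, so I'll measure from the scene camera with a cylinder fit. I'll measure the line in the same picture.

```bash
cat > ms.py <<'E'
from h import *
from scipy.optimize import least_squares
np.set_printoptions(precision=4,suppress=True)
def cyl(p,r):
    q=pts(p,cv2.erode(r["mask"].astype(np.uint8),np.ones((3,3)))>0)
    q=q[(q[:,2]>.13)&(q[:,2]<.172)]
    f=lambda v:np.hypot((q[:,1]-v[0]-v[1]*(q[:,0]-.587))*np.cos(v[1]),q[:,2]-.143)-.0223
    s=least_squares(f,[np.median(q[:,1]),0],loss="soft_l1",f_scale=.002)
    return s.x[0],np.degrees(s.x[1]),np.std(s.fun),q[:,0].min(),q[:,0].max(),len(q)
def line_scene(p):
    # project near-line world grid into image; find dark profile across y at each x
    R,t,K=cam(p); g=p["frame"].max(2).astype(np.float32); out=[]
    for x in np.arange(.53,.66,.005):
        ys=np.arange(-.04,.01,.0005); W=np.c_[np.full_like(ys,x),ys,np.full_like(ys,.12)]
        uv=cv2.projectPoints(W,np.array(p["rvec"],float),np.array(p["tvec"],float),K,None)[0][:,0].astype(np.float32)
        v=cv2.remap(g,uv[:,0].reshape(1,-1),uv[:,1].reshape(1,-1),cv2.INTER_LINEAR).ravel()
        w=np.clip(90-v,0,None)
        if w.sum()>50: out.append([x,(w*ys).sum()/w.sum(),w.sum()])
    return np.array(out)
def go(n="scene",line=True):
    p=robot.snapshot(n)
    for r in robot.regions_of(p,"stopper"):
        q=pts(p,r["mask"])
        if len(q) and np.median(q[:,2])>.13: print(n,r["conf"],r["location"],"y,yaw,std,x0,x1,n",np.array(cyl(p,r)))
    if line:
        L=line_scene(p); print("line y at .59 / slope",np.polyfit(L[:,0]-.59,L[:,1],1) if len(L)>3 else L, len(L))
    o=robot.get_obs(); print(o["time"],o["position"],o["force"]); return p
E
python3 - <<'E'
from ms import *
p=go()
cv2.imwrite("pics/s3.png",cv2.resize(p["frame"][150:270,170:330],None,fx=4.5,fy=4.5,interpolation=cv2.INTER_CUBIC)[:,:,::-1])
E
```

```text
scene 0.62 [261.3, 213.3] y,yaw,std,x0,x1,n [ -0.0874  -3.6332   0.0055   0.5454   0.6331 700.    ]
line y at .59 / slope [ 0.0117 -0.0164] 25
5.5167 [ 0.5865 -0.1184  0.169 ] [-0.7706 -0.0438  0.6195]
```

View pics/s3.png

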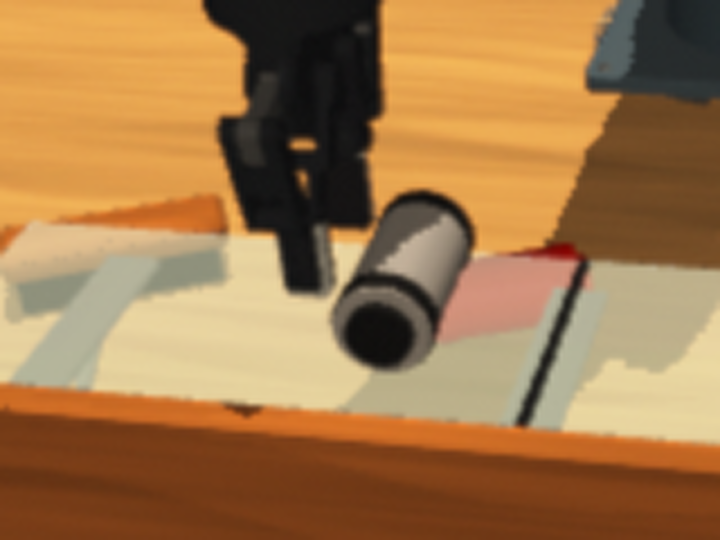

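```bash
cat > sil.py <<'E'
from ms import *
from scipy.optimize import minimize
th=np.linspace(0,2*np.pi,40,endpoint=False)
M=np.vstack([np.c_[np.full(40,x),r*np.cos(th),r*np.sin(th)] for x,r in((-.042,.022),(.042,.022),(-.04,.023),(-.03,.023),(.03,.023),(.04,.023),(.048,.015))])
def fit(p,mask,x0):
    K=np.array(p["K"],float); S=8; v,u=np.nonzero(mask); b=np.array([u.min()-8,v.min()-8]); w,h=u.max()-b[0]+9,v.max()-b[1]+9
    tgt=cv2.resize(mask[b[1]:b[1]+h,b[0]:b[0]+w].astype(np.float32),None,fx=S,fy=S,interpolation=cv2.INTER_LINEAR)>.5
    def f(a):
        c,s=np.cos(a[2]/20),np.sin(a[2]/20); W=M@np.array([[c,s,0],[-s,c,0],[0,0,1]])+[a[0],a[1],.143]
        uv=cv2.projectPoints(W,np.array(p["rvec"],float),np.array(p["tvec"],float),K,None)[0][:,0]
        uv=((uv-b+.5)*S-.5); im=np.zeros(tgt.shape,np.uint8)
        cv2.fillConvexPoly(im,cv2.convexHull(uv.astype(np.float32)).round().astype(int),1); im=im>0
        return 1-(im&tgt).sum()/(im|tgt).sum()
    best=min((minimize(f,[x0[0],x0[1],y],method="Nelder-Mead",options=dict(initial_simplex=np.array([[x0[0],x0[1],y],[x0[0]+.01,x0[1],y],[x0[0],x0[1]+.01,y],[x0[0],x0[1],y+.6]]),xatol=1e-5)) for y in(-1,.3,1.2)),key=lambda s:s.fun)
    return best.x[0],best.x[1],np.degrees(best.x[2]/20),1-best.fun
def show(n="scene",line=True):
    p=robot.snapshot(n)
    for r in robot.regions_of(p,"stopper"):
        q=pts(p,r["mask"])
        if len(q) and np.median(q[:,2])>.13: print(n,round(r["conf"],2),"x,y,yaw,IoU",np.array(fit(p,r["mask"],[.587,np.median(q[:,1])])))
    if line:
        L=line_scene(p); print("line slope,y at .59",np.polyfit(L[:,0]-.59,L[:,1],1) if len(L)>3 else L)
    o=robot.get_obs(); print(o["time"],o["position"],o["force"]); return p
E
python3 -c "
from sil import *
show()"
```

```text
scene 0.61 x,y,yaw,IoU [ 0.584  -0.0846  3.8161  0.9395]
line slope,y at .59 [ 0.0115 -0.0164]
5.6167 [ 0.5865 -0.1186  0.169 ] [ 0.0977  1.5029 -0.0661]
```

>>> play_rows:
  commands:
    - [[5, 0, -1.2, 0, -0.02], [5, 0, -1.2, 0, -0.02], [5, 0, -0.6, 0, -0.02], [5, 0, 0.2, 0, -0.02], [5, 0, 1.0, 0, -0.02], [5, 0, 1.8, 0, -0.02], [5, 0, 1.8, 0, -0.02], [5, 0, 1.8, 0, -0.02], [5, 0, 1.8, 0, -0.02], [5, 0, 1.8, 0, -0.02]]

```text
time: 6.45
position: [0.5865, -0.1006, 0.1691]
eef_rot: [[0.007, 1.0, 0.0], [1.0, -0.007, -0.0], [-0.0, 0.0, -1.0]]
force: [-0.1, -0.2, -0.1]
gripper_width: 0.583
grasp_force: 0.0
```

```bash
python3 -c "
from sil import *
show();show()"
```

```text
scene 0.94 x,y,yaw,IoU [ 0.581  -0.0348  0.7674  0.9677]
line slope,y at .59 [ 0.0275 -0.0226]
6.55 [ 0.5864 -0.1008  0.169 ] [-0.0202 -0.8154  0.9686]
scene 0.71 x,y,yaw,IoU [ 0.5821 -0.0305  3.8572  0.9331]
line slope,y at .59 [ 0.0462 -0.024 ]
6.65 [ 0.5864 -0.1007  0.169 ] [-0.3633  0.3263  0.42  ]
```

```bash
python3 -c "
from sil import *
show(line=False);show(line=False);show(line=False)"
```

```text
scene 0.61 x,y,yaw,IoU [ 0.582  -0.0262  3.2176  0.9308]
scene 0.17 x,y,yaw,IoU [0.5819 0.1037 2.4746 0.7395]
6.75 [ 0.5865 -0.1006  0.169 ] [-0.1682  0.3277 -1.2307]
6.85 [ 0.5865 -0.1005  0.169 ] [ 0.7337  0.2057 -0.4826]
scene 0.82 x,y,yaw,IoU [ 0.5809 -0.0223  2.3764  0.9501]
6.95 [ 0.5865 -0.1004  0.169 ] [ 0.5201  0.1725 -0.2234]
```

>>> play_rows:
  commands:
    - [[5, 0, -1, 3, 0], [5, 0, -2, 6, 0], [5, 0, -5, 8, 0], [5, -1, -9, 8, 0], [5, -2, -13, 8, 0], [5, -4, -16, 8, 0], [5, -6, -19, 8, 0], [5, -8, -22, 8, 0], [5, -10, -25, 8, 0], [5, -12, -28, 8, 0]]

```text
time: 7.78
position: [0.4653, -0.3816, 0.2491]
eef_rot: [[0.007, 1.0, 0.0], [1.0, -0.007, -0.0], [-0.0, 0.0, -1.0]]
force: [-1.0, -0.1, -0.2]
gripper_width: 0.585
grasp_force: 0.0
```

```bash
python3 - <<'E'
from sil import *
show("scene")
p=show("top",False)
cv2.imwrite("pics/t4.png",cv2.resize(p["frame"][90:210,220:440],None,fx=3.5,fy=3.5,interpolation=cv2.INTER_CUBIC)[:,:,::-1])
E
```

```text
scene 0.89 x,y,yaw,IoU [ 0.5815 -0.0221  3.5908  0.966 ]
line slope,y at .59 [ 0.1475 -0.0246]
7.8833 [ 0.4612 -0.3866  0.2497] [-0.4042  0.1334  0.1729]
top 0.72 x,y,yaw,IoU [ 0.5794 -0.0245  3.6927  0.9491]
7.9833 [ 0.4657 -0.3813  0.2491] [ 0.4682  0.2755 -0.0468]
```

View pics/t4.png

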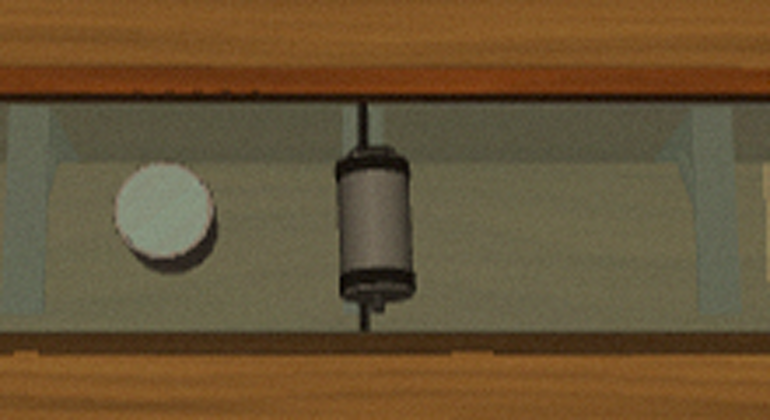

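The stopper rests at y≈-0.0245 against the line at -0.018, with both cameras agreeing it is about 6 mm short. In the crop its near ring is centred at column 378 and the line is at 364. I'll go back for a very slow 6 mm nudge.

>>> play_rows:
  commands:
    - [[5, 2, 3.5, 0, 0], [5, 4, 7, 0, 0], [5, 6, 10.5, 0, 0], [5, 8, 14, 0, 0], [5, 10, 17.5, 0, 0], [5, 11, 21, 0, 0], [5, 11.6, 24.5, -2, 0], [5, 11.6, 27.5, -5, 0], [5, 11.6, 28.5, -8, 0], [5, 11.6, 28.5, -8, 0]]

```text
time: 8.82
position: [0.5804, -0.0879, 0.1638]
eef_rot: [[-0.002, 1.0, -0.008], [1.0, 0.002, 0.004], [0.004, -0.008, -1.0]]
force: [-0.7, 0.6, 0.4]
gripper_width: 0.583
grasp_force: 0.0
```

>>> play_rows:
  commands:
    - [[5, 0, 0.8, 0, 0], [5, 0, 1.6, 0, 0], [5, 0, 2.4, 0, 0], [5, 0, 3.0, 0, 0], [5, 0, 3.3, 0, 0], [5, 0, 3.4, 0, 0], [5, 0, 3.5, 0, 0]]

```text
time: 9.4
position: [0.5827, -0.0605, 0.1695]
eef_rot: [[0.007, 1.0, 0.001], [1.0, -0.007, -0.0], [-0.0, 0.001, -1.0]]
force: [-0.1, -1.2, -0.2]
gripper_width: 0.585
grasp_force: 0.0
```

```bash
python3 -c "
from sil import *
show(line=False)"
```

```text
scene 0.68 x,y,yaw,IoU [ 0.5814 -0.0227  1.9618  0.9553]
9.5 [ 0.5826 -0.0606  0.1692] [ 0.4485  0.2681 -0.7066]
```

>>> play_rows:
  commands:
    - [[5, 0, 0.1, 0, 0], [5, 0, 0.2, 0, 0], [5, 0, 0.3, 0, 0], [5, 0, 0.4, 0, 0], [5, 0, 0.5, 0, 0], [5, 0, 0.6, 0, 0], [5, 0, 0.7, 0, 0], [5, 0, 0.7, 0, 0], [5, 0, 0.7, 0, 0], [5, 0, 0.7, 0, 0]]

```text
time: 10.33
position: [0.5825, -0.0534, 0.169]
eef_rot: [[0.007, 1.0, 0.0], [1.0, -0.007, -0.0], [-0.0, 0.0, -1.0]]
force: [0.0, 0.2, 0.2]
gripper_width: 0.588
grasp_force: 0.0
```

```bash
python3 -c "
from sil import *
show(line=False);show(line=False)"
```

```text
scene 0.8 x,y,yaw,IoU [ 0.5816 -0.0195  3.0436  0.9241]
10.4333 [ 0.5825 -0.0534  0.169 ] [ 0.5464 -0.0025 -0.6491]
scene 0.95 x,y,yaw,IoU [ 0.5817 -0.0202  2.9804  0.9601]
10.5333 [ 0.5825 -0.0534  0.169 ] [-0.0954 -0.9349  0.2892]
```

>>> play_rows:
  commands:
    - [[5, 0, 0.06, 0, 0], [5, 0, 0.12, 0, 0], [5, 0, 0.18, 0, 0], [5, 0, 0.24, 0, 0], [5, 0, 0.29, 0, 0], [5, 0, 0.33, 0, 0], [5, 0, 0.35, 0, 0], [5, 0, 0.35, 0, 0], [5, 0, 0.35, 0, 0]]

```text
time: 11.28
position: [0.5825, -0.0498, 0.169]
eef_rot: [[0.007, 1.0, -0.0], [1.0, -0.007, -0.0], [-0.0, -0.0, -1.0]]
force: [0.2, -1.0, -0.3]
gripper_width: 0.589
grasp_force: 0.0
```

>>> play_rows:
  commands:
    - [[5, 0, -1, 0, 0], [5, 0, -2, 3, 0], [5, 0, -4, 6, 0], [5, -1, -8, 8, 0], [5, -2, -12, 8, 0], [5, -4, -16, 8, 0], [5, -6, -20, 8, 0], [5, -8, -24, 8, 0], [5, -10, -28, 8, 0], [5, -12, -32, 8, 0]]

```text
time: 12.12
position: [0.469, -0.3557, 0.2492]
eef_rot: [[0.007, 1.0, 0.0], [1.0, -0.007, -0.0], [-0.0, 0.0, -1.0]]
force: [1.2, -0.3, 0.3]
gripper_width: 0.581
grasp_force: 0.0
```

```bash
python3 - <<'E'
from sil import *
show("scene",False);show("scene",False)
show("top",False);p=show("top",False)
cv2.imwrite("pics/t5.png",cv2.resize(p["frame"][90:210,220:440],None,fx=3.5,fy=3.5,interpolation=cv2.INTER_CUBIC)[:,:,::-1])
E
```

```text
scene 0.64 x,y,yaw,IoU [ 0.5817 -0.018   3.0532  0.9467]
12.2167 [ 0.4648 -0.3617  0.2498] [0.256  0.1695 0.4686]
scene 0.7 x,y,yaw,IoU [ 0.581  -0.0175  3.8526  0.945 ]
12.3167 [ 0.4693 -0.3553  0.2491] [ 0.5772  0.8878 -0.6244]
top 0.64 x,y,yaw,IoU [ 0.5766 -0.0205  3.1876  0.9224]
12.4167 [ 0.4712 -0.3526  0.2488] [0.8378 0.431  0.5261]
top 0.87 x,y,yaw,IoU [ 0.5782 -0.0202  2.9824  0.945 ]
12.5167 [ 0.4717 -0.352   0.2489] [-0.3911  0.0999  0.0038]
```

View pics/t5.png

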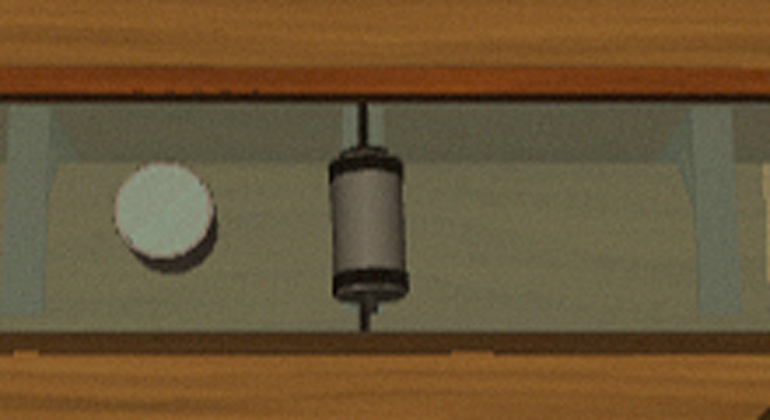

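It is now about 2 mm short of the line: ring centres are at columns 366 and 371, with the line at 364. One last small nudge.

>>> play_rows:
  commands:
    - [[5, 2, 3.5, 0, 0], [5, 4, 7, 0, 0], [5, 6, 10.5, 0, 0], [5, 8, 14, 0, 0], [5, 10, 17.5, 0, 0], [5, 11, 21, 0, 0], [5, 11, 23.5, -2, 0], [5, 11, 25, -5, 0], [5, 11, 26, -7.5, 0], [5, 11, 26, -8, 0]]

```text
time: 13.35
position: [0.5792, -0.0878, 0.1652]
eef_rot: [[0.0, 1.0, -0.006], [1.0, -0.0, 0.002], [0.002, -0.006, -1.0]]
force: [-0.6, 0.8, 0.2]
gripper_width: 0.586
grasp_force: 0.0
```

>>> play_rows:
  commands:
    - [[5, 0, 0.3, 0, 0], [5, 0, 0.8, 0, 0], [5, 0, 1.4, 0, 0], [5, 0, 2.0, 0, 0], [5, 0, 2.5, 0, 0], [5, 0, 2.8, 0, 0], [5, 0, 3.0, 0, 0], [5, 0, 3.0, 0, 0]]

```text
time: 14.02
position: [0.5809, -0.0627, 0.1692]
eef_rot: [[0.006, 1.0, 0.0], [1.0, -0.006, 0.0], [0.0, 0.0, -1.0]]
force: [-0.3, -0.3, -0.2]
gripper_width: 0.587
grasp_force: 0.0
```

Going from y=-0.0627 to -0.0478 is +1.5 cm, slow at the end.

>>> play_rows:
  commands:
    - [[5, 0, 0.4, 0, 0], [5, 0, 0.8, 0, 0], [5, 0, 1.05, 0, 0], [5, 0, 1.2, 0, 0], [5, 0, 1.27, 0, 0], [5, 0, 1.34, 0, 0], [5, 0, 1.4, 0, 0], [5, 0, 1.46, 0, 0], [5, 0, 1.5, 0, 0], [5, 0, 1.5, 0, 0]]

```text
time: 14.85
position: [0.5811, -0.0483, 0.1691]
eef_rot: [[0.007, 1.0, 0.001], [1.0, -0.007, -0.0], [-0.0, 0.001, -1.0]]
force: [0.9, -0.5, -0.0]
gripper_width: 0.584
grasp_force: 0.6
```

>>> play_rows:
  commands:
    - [[5, 0, 0, 0, 0], [5, 0, -1, 0, 0], [5, 0, -2, 3, 0], [5, 0, -4, 6, 0], [5, -1, -8, 8, 0], [5, -2, -12, 8, 0], [5, -4, -16, 8, 0], [5, -6, -20, 8, 0], [5, -8, -24, 8, 0], [5, -10, -28, 8, 0]]

```text
time: 15.68
position: [0.4858, -0.3166, 0.249]
eef_rot: [[0.007, 1.0, -0.001], [1.0, -0.007, 0.0], [0.0, -0.001, -1.0]]
force: [1.2, -0.4, 0.4]
gripper_width: 0.582
grasp_force: 0.0
```

```bash
python3 - <<'E'
from sil import *
show("scene",False);show("top",False);show("scene",False)
p=show("top",False)
t=robot.regions_of(p,"tin")[0]; q=pts(p,t["mask"]); print("tin",q[q[:,2]>.15].mean(0))
cv2.imwrite("pics/t6.png",cv2.resize(p["frame"][90:210,220:440],None,fx=3.5,fy=3.5,interpolation=cv2.INTER_CUBIC)[:,:,::-1])
E
```

```text
scene 0.57 x,y,yaw,IoU [ 0.5815 -0.0241  2.5637  0.9582]
15.7833 [ 0.4819 -0.3227  0.2496] [-0.3348 -0.2958  0.4394]
top 0.98 x,y,yaw,IoU [ 0.5786 -0.0263  2.9645  0.9477]
15.8833 [ 0.4861 -0.3163  0.2489] [-0.2238  0.3642 -0.3836]
scene 0.78 x,y,yaw,IoU [ 0.5818 -0.0243  3.269   0.9478]
15.9833 [ 0.488  -0.3136  0.2487] [0.7379 0.2891 0.2461]
top 0.57 x,y,yaw,IoU [ 0.5787 -0.0264  2.8659  0.9475]
16.0833 [ 0.4885 -0.313   0.2487] [0.3409 1.4906 0.1256]
tin [0.5793 0.101  0.1664]
```

View pics/t6.png

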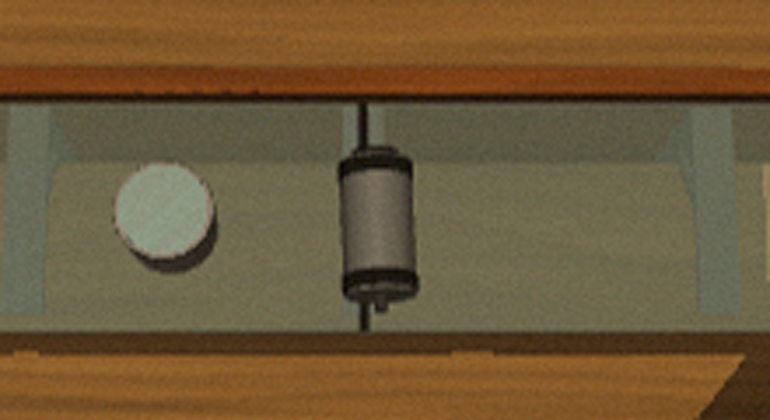

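It rolled back about 6 mm after that nudge, so the quick retreat probably disturbed it. I'll repeat the nudge, measure while in contact, and then back off slowly.

>>> play_rows:
  commands:
    - [[5, 2, 3.5, 0, 0], [5, 4, 7, 0, 0], [5, 6, 10.5, 0, 0], [5, 8, 14, 0, 0], [5, 9.3, 17, 0, 0], [5, 9.3, 19, -2, 0], [5, 9.3, 20.5, -4, 0], [5, 9.3, 21, -6, 0], [5, 9.3, 21, -7.6, 0], [5, 9.3, 21, -8, 0]]

```text
time: 16.97
position: [0.5797, -0.102, 0.1665]
eef_rot: [[0.004, 1.0, -0.004], [1.0, -0.004, 0.001], [0.001, -0.004, -1.0]]
force: [-0.6, 0.3, -0.3]
gripper_width: 0.586
grasp_force: 0.0
```

>>> play_rows:
  commands:
    - [[5, 0, 0.6, 0, 0], [5, 0, 1.2, 0, 0], [5, 0, 1.8, 0, 0], [5, 0, 2.4, 0, 0], [5, 0, 2.8, 0, 0], [5, 0, 3.1, 0, 0], [5, 0, 3.3, 0, 0], [5, 0, 3.3, 0, 0]]

```text
time: 17.63
position: [0.5808, -0.0709, 0.1692]
eef_rot: [[0.006, 1.0, 0.0], [1.0, -0.006, 0.0], [0.0, 0.0, -1.0]]
force: [0.2, 1.7, -0.4]
gripper_width: 0.585
grasp_force: 0.0
```

```bash
python3 -c "
from sil import *
show(line=False)"
```

```text
scene 0.62 x,y,yaw,IoU [ 0.5834 -0.0242  2.9463  0.9652]
17.7333 [ 0.5807 -0.0716  0.1691] [0.0918 0.1744 0.2289]
```

>>> play_rows:
  commands:
    - [[5, 0, 0.5, 0, 0], [5, 0, 0.9, 0, 0], [5, 0, 1.2, 0, 0], [5, 0, 1.3, 0, 0], [5, 0, 1.4, 0, 0], [5, 0, 1.5, 0, 0], [5, 0, 1.6, 0, 0], [5, 0, 1.7, 0, 0], [5, 0, 1.8, 0, 0], [5, 0, 1.85, 0, 0]]

```text
time: 18.57
position: [0.581, -0.053, 0.1692]
eef_rot: [[0.007, 1.0, 0.001], [1.0, -0.007, -0.0], [-0.0, 0.001, -1.0]]
force: [0.2, -0.4, 2.8]
gripper_width: 0.589
grasp_force: 1.6
```

```bash
python3 -c "
from sil import *
show(line=False);show(line=False)"
```

```text
scene 0.8 x,y,yaw,IoU [ 0.5819 -0.0221  2.2465  0.959 ]
18.6667 [ 0.581  -0.053   0.1692] [ 0.98   -0.4636  2.3037]
scene 0.67 x,y,yaw,IoU [ 0.5813 -0.022   2.1125  0.9598]
18.7667 [ 0.581  -0.053   0.1692] [ 1.4218 -0.998   2.7489]
```

An upward force of 2.5 N shows the fingers are pressing on the rubber rings, which grip and jam. I'll back off gently and narrow the fingers so they touch only the slippery chrome between the rings.

>>> play_rows:
  commands:
    - [[5, 0, -0.3, 0, 0], [5, 0, -0.8, 0, 0], [5, 0, -1.4, 0, 0], [2.2, 0, -2, 0.1, 0], [2.2, 0, -2, 0.2, 0], [2.2, 0, -2, 0.2, 0], [2.2, 0, -2, 0.2, 0], [2.2, 0, -2, 0.2, 0], [2.2, 0, -2, 0.2, 0]]

```text
time: 19.52
position: [0.5807, -0.0725, 0.1709]
eef_rot: [[0.006, 1.0, -0.0], [1.0, -0.006, 0.0], [0.0, -0.0, -1.0]]
force: [-0.2, -0.0, 0.2]
gripper_width: 0.255
grasp_force: 0.0
```

```bash
python3 -c "
from sil import *
p=show(line=False)
P=pts(p); k=P[(abs(P[:,1]+.075)<.03)&(P[:,0]>.53)&(P[:,0]<.64)&(P[:,2]>.126)&(P[:,2]<.2)]
for z in np.arange(.142,.17,.002):
    s=k[(k[:,2]>=z)&(k[:,2]<z+.002)&(k[:,1]<-.05)]; print(round(z,3),len(s),s.min(0) if len(s) else 0,s.max(0) if len(s) else 0)
"
```

```text
scene 0.71 x,y,yaw,IoU [ 0.5812 -0.0259  2.924   0.898 ]
19.6167 [ 0.5807 -0.0726  0.171 ] [ 0.4545 -0.2575  1.1858]
0.142 0 0 0
0.144 0 0 0
0.146 0 0 0
0.148 0 0 0
0.15 3 [ 0.569  -0.0792  0.1508] [ 0.5974 -0.0647  0.1512]
0.152 10 [ 0.57   -0.0805  0.1521] [ 0.5999 -0.0618  0.154 ]
0.154 6 [ 0.5667 -0.0829  0.1542] [ 0.5989 -0.0609  0.1556]
0.156 10 [ 0.5698 -0.0681  0.1561] [ 0.6027 -0.0605  0.1579]
0.158 17 [ 0.5658 -0.0821  0.1581] [ 0.6059 -0.06    0.1598]
0.16 12 [ 0.569  -0.082   0.1601] [ 0.6054 -0.0603  0.1619]
0.162 15 [ 0.5674 -0.0815  0.1621] [ 0.6061 -0.06    0.1637]
0.164 17 [ 0.5654 -0.0813  0.164 ] [ 0.6072 -0.0601  0.1658]
0.166 14 [ 0.5645 -0.0811  0.1663] [ 0.6062 -0.0604  0.168 ]
0.168 12 [ 0.5631 -0.0768  0.168 ] [ 0.6061 -0.0603  0.17  ]
0.17 12 [ 0.569  -0.0745  0.1701] [ 0.6066 -0.0603  0.1719]
```

>>> play_rows:
  commands:
    - [[2.2, 0, 0.5, 0, 0], [2.2, 0, 0.9, 0, 0], [2.2, 0, 1.2, 0, 0], [2.2, 0, 1.35, 0, 0], [2.2, 0, 1.5, 0, 0], [2.2, 0, 1.65, 0, 0], [2.2, 0, 1.8, 0, 0], [2.2, 0, 1.95, 0, 0], [2.2, 0, 2.05, 0, 0], [2.2, 0, 2.1, 0, 0]]

```text
time: 20.45
position: [0.5807, -0.0517, 0.171]
eef_rot: [[0.007, 1.0, -0.0], [1.0, -0.007, 0.0], [0.0, -0.0, -1.0]]
force: [-0.1, -0.6, 0.2]
gripper_width: 0.256
grasp_force: 0.0
```

```bash
python3 -c "
from sil import *
show(line=False);show(line=False);show(line=False)"
```

```text
scene 0.86 x,y,yaw,IoU [ 0.5816 -0.0196  1.982   0.9574]
20.55 [ 0.5807 -0.0518  0.171 ] [-0.2403  0.8791 -0.0603]
scene 0.89 x,y,yaw,IoU [ 0.5799 -0.0204  1.8622  0.9493]
20.65 [ 0.5807 -0.052   0.171 ] [-0.1295 -0.4378  0.2352]
scene 0.91 x,y,yaw,IoU [ 0.5815 -0.0197  3.2811  0.9237]
20.75 [ 0.5807 -0.052   0.171 ] [-0.0393  0.7322  0.475 ]
```

It moves freely now. About 3 mm remain.

>>> play_rows:
  commands:
    - [[2.2, 0, 0.06, 0, 0], [2.2, 0, 0.12, 0, 0], [2.2, 0, 0.18, 0, 0], [2.2, 0, 0.24, 0, 0], [2.2, 0, 0.29, 0, 0], [2.2, 0, 0.33, 0, 0], [2.2, 0, 0.33, 0, 0], [2.2, 0, 0.33, 0, 0]]

```text
time: 21.42
position: [0.5807, -0.0485, 0.171]
eef_rot: [[0.007, 1.0, -0.0], [1.0, -0.007, 0.0], [0.0, -0.0, -1.0]]
force: [0.6, -0.3, -0.5]
gripper_width: 0.256
grasp_force: 0.0
```

```bash
python3 -c "
from sil import *
show(line=False);show(line=False)"
```

```text
scene 0.64 x,y,yaw,IoU [ 0.5811 -0.0164  2.815   0.9707]
21.5167 [ 0.5807 -0.0486  0.171 ] [-0.152   0.3052 -0.1276]
scene 0.92 x,y,yaw,IoU [ 0.5783 -0.0166  2.5225  0.9281]
21.6167 [ 0.5807 -0.0486  0.171 ] [ 0.9321  0.3979 -0.3786]
```

>>> play_rows:
  commands:
    - [[2.2, 0, -0.1, 0, 0], [2.2, 0, -0.4, 0, 0], [2.2, 0, -1, 0, 0], [2.2, 0, -2, 1, 0], [2.2, 0, -3, 4, 0], [2.2, 0, -6, 7, 0], [2.2, -1, -10, 8, 0], [2.2, -2, -14, 8, 0], [2.2, -4, -18, 8, 0], [2.2, -6, -22, 8, 0]]

```text
time: 22.45
position: [0.5227, -0.2654, 0.2522]
eef_rot: [[0.008, 1.0, 0.001], [1.0, -0.008, -0.001], [-0.001, 0.001, -1.0]]
force: [0.7, -0.9, 0.4]
gripper_width: 0.261
grasp_force: 0.0
```

>>> play_rows:
  commands:
    - [[2.2, -2, -3, 0, 0], [2.2, -4, -6, 0, 0], [2.2, -4, -6, 0, 0]]

```text
time: 22.7
position: [0.4774, -0.3311, 0.2526]
eef_rot: [[0.019, 1.0, -0.001], [1.0, -0.019, -0.005], [-0.005, -0.001, -1.0]]
force: [0.2, -1.1, -0.2]
gripper_width: 0.259
grasp_force: 0.0
```

```bash
python3 - <<'E'
from sil import *
show("scene",False);show("top",False);show("scene",False)
p=show("top",False)
for o in("tin","brush","nozzle"):
    r=robot.regions_of(p,o)[0]; q=pts(p,r["mask"]); print(o,np.median(q,0))
cv2.imwrite("pics/t7.png",cv2.resize(p["frame"][90:210,220:440],None,fx=3.5,fy=3.5,interpolation=cv2.INTER_CUBIC)[:,:,::-1])
E
```

```text
scene 0.93 x,y,yaw,IoU [ 0.5815 -0.0175  3.4653  0.9496]
22.8 [ 0.4821 -0.325   0.252 ] [1.1738 0.5685 0.0727]
top 0.69 x,y,yaw,IoU [ 0.5788 -0.0191  1.0306  0.9579]
22.9 [ 0.4842 -0.3221  0.2514] [ 0.3191  0.2964 -0.0171]
scene 0.85 x,y,yaw,IoU [ 0.5821 -0.016   2.1019  0.9669]
23.0 [ 0.4847 -0.3213  0.2511] [ 0.6906 -0.073   0.0595]
top 0.65 x,y,yaw,IoU [ 0.5777 -0.0183  2.5029  0.9528]
23.1 [ 0.4846 -0.3213  0.251 ] [ 0.7559 -0.7011 -0.5605]
tin [0.5773 0.1    0.1667]
brush [ 0.3956 -0.3302  0.0408]
nozzle [0.3609 0.2882 0.0273]
```

View pics/t7.png

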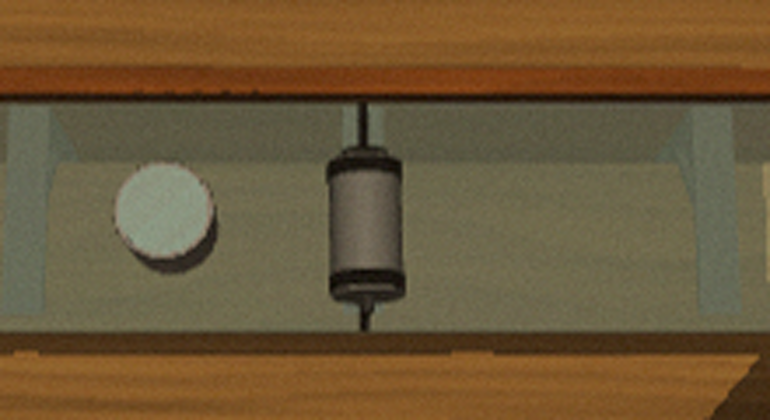

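The stopper is at rest and centred over the line: its rings sit at columns 364–367 with the line at 364. Yaw is within about 2°. The tin, brush and nozzle have not moved, and the arm is clear.

```bash
python3 -c "
from station import robot
print(robot.hand_in())"
```

```text
the job is handed in; nothing more can be done
None
```

I handed the job in at about 23 s: the chrome stopper is at rest within about 1 mm of centred over the black line and about 2–3° off parallel to it, and the tin, brush and nozzle are where they were.

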